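Set the V-insert and draw out the sprung length stop of a saw vise

ROBOT

A 7-joint arm with a two-finger parallel gripper is mounted at the origin on the work surface. World frame = base frame: x ahead of the robot, y to its left, z up, the work surface at z = 0. Lengths are in m, angles in rad, forces in N, time in s.
With the tool pointing down it reaches from about 0.4 to 0.85 m from the base axis. Payload 10.4 kg.
Tool frame: the origin (TCP) lies at the centre of the arm's flange, where the gripper is bolted on; the fingertips stand 173 mm ahead of it and the grasp point (between the pads) lies 155 mm ahead of it; z points along the fingers, y is the line along which they close (so a half turn about z gives the same grasp; the last joint's range is limited). The gripper opens to 85 mm and grips with 20 to 120 N. Pads are 22 mm wide; open, the fingers measure 114 mm over their backs; the gripper's body (76 mm by 85 mm) begins 54 mm behind the grasp point. The pads swing forward as they close: fully open they stand 13 mm farther back than shut.
Start: joints at [-1.229, 0.332, -0.065, 1.46, 0.022, 1.35, -0.088], TCP at [0.223, 0.584, 0.405] pointing down, gripper open.
Joint ranges: [-2.6, 2.6], [-0.5, 2.12], [-1.47, 1.34], [0.16, 2.42], [-1.27, 4.41], [0.06, 2.06], [-2.6, 2.6]. Speed limits (rad/s): [2.22, 2.22, 2.79, 2.79, 3.14, 3.14, 3.14].

INTERFACE

Orientations are given as a unit quaternion [x, y, z, w].
In Python, from workcell import manip, viewer, finder gives the robot as it stands.
- The arm moves only by the tool arm_command, never from a script. Its argument "plan" is a list of rows, each an object with "dp": the shift along the tool's x, y, z in mm, a list of three; "spin": the turn about the tool's z in rad. A call has 1 to 5 rows; each row shifts and turns the commanded pose from where the row before left it, along the tool's axes as they then stand; what a row does not reach is not made up. A row lasts 1/10 s, in which the tool goes at most 50 mm and 8.59 degrees, less where a joint would pass 70% of its speed; a pose out of reach is approached as far as the arm can. A call is refused whole if a number of a shift passes 50 or a number of a turn 0.15, either way. A call with a gripper value outside its range is refused whole. "grip" is the closure, from -1 (fully open) to 1 (shut), set as the call begins (left out, the last holds). The fingers move at their own pace and stop on an object; "newtons" is the grip in N (left out, the last holds). Time passes only in rows, so rows that do not move let the fingers close. It gives the time, the measured TCP pose, the force, the opening and the grip force at its end, in the units of the state.
- manip.get_obs(): the state, without advancing time (a new reading comes with each control period).
- viewer.camera(name): name is "scene" or "top" or "wrist"; returns the picture (400x640x3 uint8, blue, green, red); there is no depth.
- viewer.camera_params(name): a dict with "vertical_fov" (degrees; the focal length in pixels is half the picture's height over the tangent of half this angle, whatever the lens; pixels are square), "cx", "cy" (the principal point, pixels), "k1" (the pictures are not rectified: a ray, as slopes to the right and down, at radius r is drawn at 1 + k1 r^2 times it, then the intrinsics apply), "R" (3x3) and "t" (3): a world point X has camera coordinates R X + t; the wrist camera has in their place "T_tool_cam" (4x4, takes a point from camera to tool coordinates, whose origin is the TCP and whose axes are the flange's). Camera axes: x right, y down, z forward; pixel columns grow to the right and rows downward; lengths in m; the calibration is good to about 2 mm. A picture is of the moment at which its call begins: read the wrist's pose just before it. camera_params takes no time and is no camera call.
- manip.hand_in(): hands the job in; it is judged then, once.
Trained networks look in the newest picture that a camera, given by its name, has taken for a name from the list of things; names that differ only in an ending like _2 or _b are one class to them, and where a whole thing is asked for, a point or a joint stands for the part that bears it (a point fixed in the world has none). Each returns a list of dicts, best first, with "score" (0 to 1); they miss things now and then, are a little off and sometimes report something else, mostly with a low value. They report only what shows in the picture. A call takes as long as a camera call. They do not tell look-alikes from the thing itself.
- finder.find_in(camera, thing): "position" ([x, y, z] in m, in world coordinates, good to about 4 mm: the middle of the surface that is visible of it).
The state is a dict: "clock": time; "joint_pos": joint angles; "joint_velocities": joint speeds; "tau": joint torques, N m; "position": TCP position; "ee_rot": TCP orientation; "ft_force": force on the tool from outside, world axes, zero at the start; "torque": the same for the moment, N m; "grip_width": opening from 0.0 (shut) to 1.0 (fully open); "grasp_force": force on a finger pad.
Only numpy, scipy, OpenCV 4.12 (cv2) and the standard library are available. Lean on these libraries where they do the work, as an engineer would, in place of code of your own. Each camera call takes 0.05 s, during which the arm holds its last target. There are 200 camera calls.

TASK

Set up the cut-off saw's sample vise for a round bar: press the V-grooved insert fully home into the pocket of the blue bed, flush on the bed's top, and let go of it. Then draw the spring-loaded length stop out of its tube by its black grip until its yellow pointer stands over the red cursor on the scale, and finish still holding it there, steady against the spring, so that a workmate can feed the bar. Leave the flat insert, the wash bottle and the two mounted samples where they are.

Things in the scene. Friction and masses are not known exactly. Their poses are not given: they have to be found in the camera images.
- pocket (a point): Centre of the mouth of the vise's pocket, on the flat top of the blue bed, 40 mm above the bench. Vise axes: z up, y along the stop rod (from bed towards the spring tube), x across. Pocket 41 mm (x) by 57 mm (y), 18 mm deep, 1.5 mm chamfer; bed 84 by 104 mm. An open hold-down clamp with red handle, 130 mm high, stands on the +x side, 75 mm and more from this point. Vise fixed to the bench.
- v_centre (a point): Centre of the loose aluminium V-insert, 0.2 to 0.3 kg, 36 mm high, upright on the bench; this point is 18 mm above its underside. Upper 20 mm: 38 mm (x) by 74 mm (y), with a 90 degree V-groove along y in its top, 13 mm deep, 26 mm wide. Grasp it across x by the upper part's outer sides. Both ends alike: it may go in either way round. When home this point is 2 mm above pocket.
- v_shoulder (a point): On the V-insert's vertical axis, 2 mm below v_centre, same axes: level with the underside of the shoulders, where the upper part overhangs the foot by 10 mm at each y end. The foot below is 38 mm (x) by 54 mm (y), 16 mm high, its lowest 4 mm 3 mm narrower as a lead-in. When home, the shoulders rest on the bed and this point coincides with pocket.
- stop_grip (a point): Centre of the stop's black ribbed grip: cylinder 24 mm across, 36 mm long, axis along the vise's y, 60 mm above the bench, 48 mm above the base plate. A steel disc 36 mm across closes its -y end; with the stop in, the spring tube (32 mm across) begins 20 mm to +y. Pinch it from above across x and draw it to the vise's -y, towards the bed. Axes as the vise's.
- stop_pointer (a point): Lower tip of the stop's yellow pointer, a bent 5 mm rod that hangs from the stop disc over the scale rail, 47 mm to +x of the rod. It travels with the stop. Axes as the vise's.
- cursor_mark (a point): Middle of the top of the red cursor that is clamped on the white scale rail. The red block is 10 mm wide along y. Its place on the rail differs each time, 35 to 65 mm to -y of the pointer as it stands with the stop in. The pointer's tip passes 1.5 mm above it. Axes as the vise's.
- stop (a joint): How far the stop is drawn out, m: 0 in, grows as it is drawn towards the vise's -y, at most 0.090. An inner spring pulls it back in with about 4 N when in, 11 N when drawn 65 mm; let go, it returns. It does not stop by itself at the cursor.
- flat_centre (a point): Centre of the flat-topped insert (bystander): as large as the V-insert but without groove, with a black rubber pad on top. Loose, stands near the V-insert; their places may be swapped.
- wash_bottle: White wash bottle with red cap and spout, 70 mm across and about 190 mm high, loose (bystander). Origin at the centre of its underside.
- sample_red: Mounted metal sample, red resin disc 30 mm across, 18 mm high, loose (bystander). Origin at the centre of its underside.
- sample_green: Mounted metal sample, green resin disc 30 mm across, 18 mm high, loose (bystander). Origin at the centre of its underside.
Things that resemble listed ones, but are neither listed nor needed, are in the scene too. Leave any orange look-alike of the part that bears v_centre alone.

How it is judged:
On the way, in this order (a step that is already met when the one before it is completed fails the run):
1. the V-insert is home in the pocket, shoulders flush on the bed, and let go of, with the stop still in (x of v_shoulder in the frame of pocket between -0.004 and 0.004 m and y of v_shoulder in the frame of pocket between -0.004 and 0.004 m and z of v_shoulder in the frame of pocket between -0.002 and 0.002 m and angle between v_shoulder's own z axis and vertical below 0.04 rad and angle between the y axis of v_shoulder and the y axis of pocket, either way round below 0.12 rad and contact force between the fingers and v_insert below 0.3 N and value of joint stop below 0.008 m), for 0.3 s.
2. the stop is drawn out by the fingers until its pointer is over the red cursor (y of stop_pointer in the frame of cursor_mark between -0.005 and 0.005 m and contact force between the fingers and stop above 2 N), for 0.3 s.
At the end, for the whole second after the job is handed in: The V-insert is home (shoulders within 2 mm of the bed top, 4 mm of centre, upright) and let go; the fingers hold the stop (over 2 N), still (under 10 mm/s), with the pointer within 5 mm of the middle of the red cursor along the rail, that is over its 10 mm width (all of step 2 and x of v_shoulder in the frame of pocket between -0.004 and 0.004 m and y of v_shoulder in the frame of pocket between -0.004 and 0.004 m and z of v_shoulder in the frame of pocket between -0.002 and 0.002 m and angle between v_shoulder's own z axis and vertical below 0.04 rad and angle between the y axis of v_shoulder and the y axis of pocket, either way round below 0.12 rad and contact force between the fingers and v_insert below 0.3 N and velocity of joint stop between -0.01 and 0.01 m/s); the arm keeps its last pose, push and grip.
It fails at once if the flat insert is moved more than 15 mm (distance of flat_centre from where it was at the start of the episode above 0.015 m).
It fails at once if the wash bottle is moved more than 20 mm or tipped (distance of wash_bottle from where it was at the start of the episode above 0.02 m or angle between wash_bottle's own z axis and vertical above 0.3 rad).
It fails at once if a mounted sample is moved more than 15 mm (distance of any of sample_red, sample_green from where it was at the start of the episode above 0.015 m).
It also fails if it takes over 51 s, if anything falls off the work surface, if the arm or the gripper's body presses on something with over 40 N, if the wrist force passes 120 N, or if a joint passes its speed limit or range.

## Working session

There is one attempt and no reset: what is moved stays moved. The work goes in short steps, Python scripts to look and compute and a tool call to move; the robot and the scene stay as the last step left them, time stands still between calls to the robot, and variables do not carry over. Pictures are saved under pics/ and viewed, at most 13 in all, crops included, and the job is handed in when it is done.

Besides the shell and the picture viewer there is one more tool, called after "Request:" by a JSON object that holds its "fn" and its "kwargs". arm_command: Moves the arm, as the interface text tells. Its arguments: {"type":"object","properties":{"plan":{"type":"array","items":{"type":"object","properties":{"dp":{"type":"array","items":{"type":"number"}},"spin":{"type":"number"}}}},"grip":{"type":"number"},"newtons":{"type":"number"}},"required":["plan"]}

```bash
mkdir -p pics; ls
cat > h.py <<'E'
import numpy as np, cv2
from scipy.spatial.transform import Rotation as Ro
from workcell import manip, viewer, finder
def cam(name):
    o=manip.get_obs(); im=viewer.camera(name); p=viewer.camera_params(name)
    h,w=im.shape[:2]; f=h/2/np.tan(np.radians(p['vertical_fov'])/2)
    if 'R' in p and name!='wrist': R,t=np.array(p['R']),np.array(p['t'])
    else:
        T=np.eye(4);T[:3,:3]=Ro.from_quat(o['ee_rot']).as_matrix();T[:3,3]=o['position']
        W=np.linalg.inv(T@np.array(p['T_tool_cam'])); R,t=W[:3,:3],W[:3,3]
    return im,dict(R=R,t=t,f=f,cx=p['cx'],cy=p['cy'],k1=p['k1'])
def proj(c,X):
    q=c['R']@np.array(X)+c['t']; s=q[:2]/q[2]; s=s*(1+c['k1']*(s@s))
    return s*c['f']+[c['cx'],c['cy']]
def ray(c,uv,z):
    d=(np.array(uv,float)-[c['cx'],c['cy']])/c['f']; s=d.copy()
    for _ in range(20): s=d/(1+c['k1']*(s@s))
    v=c['R'].T@np.array([s[0],s[1],1]); o=-c['R'].T@c['t']
    return o+v*(z-o[2])/v[2]
E
python3 - <<'E'
from h import *
print(manip.get_obs())
for n in ['scene','top','wrist']:
    im,c=cam(n); cv2.imwrite(f'pics/{n}0.png',im); print(n, -c['R'].T@c['t'],c['f'],c['k1'])
    if n!='wrist':
      for th in ['pocket','v_centre','flat_centre','stop_grip','stop_pointer','cursor_mark','wash_bottle','sample_red','sample_green']:
        for d in finder.find_in(n,th)[:3]: print(th,np.round(d['position'],3),round(d['score'],2),np.round(proj(c,d['position'])))
E
```

```text
pics
{'clock': 0.0, 'joint_pos': array([-1.22862589,  0.3328844 , -0.06466503,  1.46097363,  0.02155771,
        1.34991946, -0.0885256 ]), 'joint_velocities': array([-0.00127069,  0.00083843,  0.00016653,  0.00018884,  0.00105767,
       -0.00215017,  0.00188686]), 'tau': array([ 2.71172739e-04, -6.25456309e+01,  4.94785141e-02, -3.91608775e+01,
        1.61732209e-02,  9.93984228e-03,  1.95107435e-05]), 'position': array([0.22291573, 0.58374582, 0.4038924 ]), 'ee_rot': array([ 1.81398447e-01,  9.83409400e-01, -7.36871890e-04, -1.14892255e-04]), 'ft_force': array([-1.34167353, -0.05661338,  0.75784516]), 'torque': array([-0.02411986, -0.01583562,  0.02262212]), 'grasp_force': 0.0, 'grip_width': 1.0053067084055172}
scene [ 0.97335741 -0.53471107  0.68642827] 368.36260931363586 -0.038118290038335084
pocket [0.615 0.046 0.022] 0.85 [340. 221.]
v_centre [ 0.58 -0.37  0.03] 0.95 [210. 338.]
v_centre [ 0.616 -0.254  0.028] 0.85 [264. 304.]
v_centre [ 0.69  -0.379  0.03 ] 0.84 [249. 373.]
flat_centre [ 0.462 -0.229  0.035] 0.79 [219. 262.]
stop_grip [0.612 0.136 0.069] 0.68 [357. 188.]
sto
[... 251 characters left out ...]
 [0.42584003 0.07728491 1.06752473] 362.5466612633912 -0.05711361998561515
pocket [0.596 0.108 0.015] 0.85 [301. 199.]
v_centre [ 0.451 -0.345  0.029] 0.79 [459. 243.]
v_centre [ 0.608 -0.246  0.032] 0.71 [422. 190.]
v_centre [ 0.682 -0.373  0.03 ] 0.62 [462. 165.]
flat_centre [ 0.451 -0.221  0.041] 0.54 [418. 245.]
flat_centre [ 0.757 -0.161  0.022] 0.37 [389. 143.]
stop_grip [0.6   0.15  0.069] 0.55 [285. 195.]
stop_pointer [0.603 0.152 0.065] 0.43 [285. 194.]
wash_bottle [0.365 0.456 0.134] 0.94 [165. 285.]
sample_green [ 0.744 -0.25   0.02 ] 0.47 [418. 147.]
sample_green [0.595 0.106 0.012] 0.38 [301. 199.]
wrist [0.15549276 0.61111792 0.37474603] 340.87685374425104 -0.055576547302668707
```

Run:
```python
import cv2
a=cv2.imread('pics/scene0.png');b=cv2.imread('pics/top0.png')
cv2.imwrite('pics/s1.png',cv2.resize(a[140:400,170:430],(600,600),interpolation=cv2.INTER_CUBIC))
cv2.imwrite('pics/t1.png',cv2.resize(b[110:290,240:480],(800,600),interpolation=cv2.INTER_CUBIC))
```

```text
(no output)
```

View pics/s1.png

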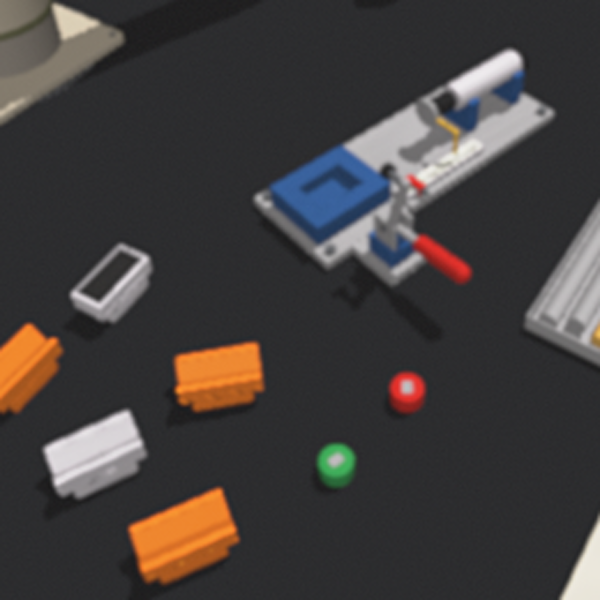

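View pics/t1.png

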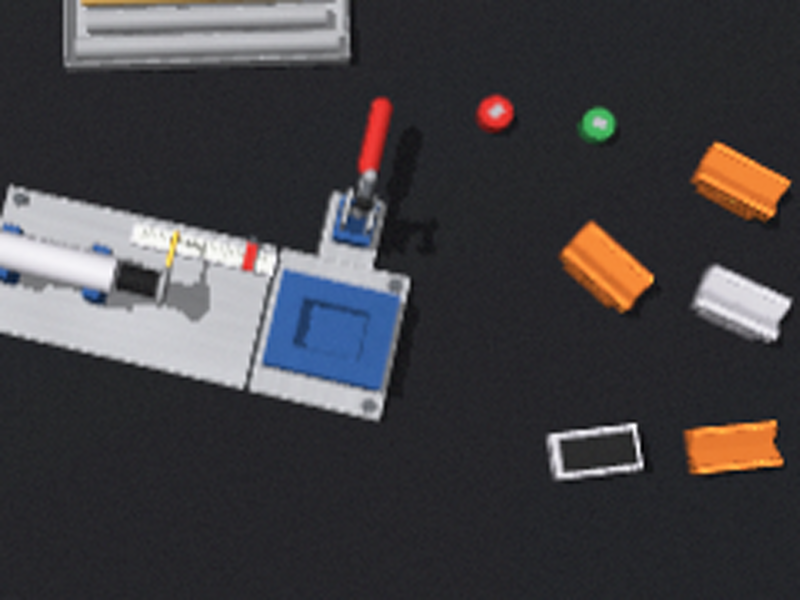

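Top crop: silver V-insert at full pixel (462,201). Its look-alikes are orange, at (463,165), (422,190) and (460,244). The flat insert with black pad is at (419,246). The choice is the silver, grooved, unpadded part. Now its geometry, by segmentation.

Run:
```python
from h import *
print(manip.get_obs()['clock'])
for n in ['top','scene']:
    im,c=cam(n); hsv=cv2.cvtColor(im,cv2.COLOR_BGR2HSV)
    def seg(m,near,k=3):
        m=cv2.morphologyEx(m.astype(np.uint8),cv2.MORPH_CLOSE,np.ones((k,k)))
        N,l,s,ce=cv2.connectedComponentsWithStats(m)
        i=1+np.argmin([np.hypot(*(ce[j]-near))-0.02*min(s[j][4],800) for j in range(1,N)]); return (l==i).astype(np.uint8),s[i],ce[i]
    g={'top':((462,200),(341-2,208)),'scene':((210,338),(314,222))}[n]
    g2={'top':(339,209),'scene':(313,225)}[n]
    H,S,V=[hsv[...,k].astype(int) for k in range(3)]
    m,s,ce=seg((S<60)&(V>90),g[0]); print(n,'V',s,ce,cv2.minAreaRect(cv2.findNonZero(m)), ray(c,ce,0.03))
    m,s,ce=seg((S>120)&(H>95)&(H<130)&(V>60),g2); 
    cs=cv2.findContours(m,0,2)[0][0]; hull=cv2.convexHull(cs); ap=cv2.approxPolyDP(hull,4,True)[:,0]
    print('bed',s,ce,ap.tolist(),[np.round(ray(c,p,0.04)[:2],4).tolist() for p in ap])
    print('pocketc',ray(c,ce,0.04))
    m,s,ce=seg((S>150)&((H<6)|(H>174))&(V>80),{'top':(315,187),'scene':(350,219)}[n]); print('cursor',s,ce,ray(c,ce,0.02))
    m,s,ce=seg((S>130)&(H>17)&(H<32)&(V>110),{'top':(291,186),'scene':(366,197)}[n]); print('ptr',s,ce,[ray(c,p,0.04) for p in [ce]])
    cv2.imwrite(f'pics/{n}1.png',im)
```

```text
1.05
top V [448 189  30  24 424] [461.72877358 200.66745283] ((461.9278564453125, 200.91238403320312), (27.617416381835938, 16.144004821777344), 23.96249008178711) [ 0.57468648 -0.36233735  0.03      ]
bed [ 319  191   41   36 1042] [338.93666027 208.77639155] [[325, 191], [359, 200], [353, 226], [319, 218]] [[0.6127, 0.0366], [0.5837, -0.0601], [0.5095, -0.0395], [0.5351, 0.0563]]
pocketc [ 0.55995794 -0.00144861  0.04      ]
cursor [313 183   4   8  23] [314.52173913 186.65217391] [0.63021216 0.06621822 0.02      ]
ptr [290 180   3  10  13] [291.07692308 184.38461538] [array([0.6349313, 0.1339531, 0.04     ])]
scene V [ 188  317   46   39 1114] [210.92190305 336.73967684] ((211.04794311523438, 337.2054748535156), (27.393754959106445, 43.449310302734375), 65.55604553222656) [ 0.5803925  -0.36752384  0.03      ]
bed [ 287  203   51   42 1223] [312.29190515 222.95175797] [[317, 203], [337, 217], [337, 225], [308, 244], [287, 220]] [[0.5358, 0.0552], [0.6094, 0.0387], [0.6249, 0.0144], [0.6018, -0.0763], [0.5092, -0.0393]]
pocketc [ 0.56915829 -0.01310753  0.04      ]
cursor [348 217   5   5  12] [350.08333333 219.16666667] [0.63111326 0.06800827 0.02      ]
ptr [360 192   9   9  22] [364.27272727 195.18181818] [array([0.62528871, 0.15107504, 0.04      ])]
```

```bash
cat > plan.py <<'E'
import sys,json
from h import *
def plan(tx,ty,tz,yawdeg,step=45,rows=5):
    """rows toward target TCP xyz; yawdeg = world angle of tool y axis (mod 180)"""
    o=manip.get_obs(); p=np.array(o['position']); R=Ro.from_quat(o['ee_rot']).as_matrix()
    yaw=np.arctan2(R[1,1],R[0,1]); d=np.array([tx,ty,tz])-p
    dy=(np.radians(yawdeg)-yaw+np.pi/2)%np.pi-np.pi/2
    n=max(1,int(np.ceil(np.linalg.norm(d)*1000/step)),int(np.ceil(abs(dy)/.13)))
    out=[]
    for i in range(min(n,rows)):
        r=R.T@(d/n)*1000; out.append({"dp":[round(float(v),1) for v in r],"spin":round(float(-dy/n),3)})
        R=R@Ro.from_rotvec([0,0,-dy/n]).as_matrix()
    print('t',round(o['clock'],2),'pos',np.round(p,4),'yaw',round(np.degrees(yaw),2),'n',n,'tilt',np.round(R[:2,2],4)); print(json.dumps(out))
if __name__=='__main__': plan(*map(float,sys.argv[1:5]),*[int(float(a)) for a in sys.argv[5:]])
E
python3 plan.py 0.577 -0.365 0.38 -24 45 5; python3 -c "
from h import *
print(viewer.camera_params('wrist'))"
```

```text
t 1.15 pos [0.223  0.5839 0.4047] yaw 69.1 n 23 tilt [0.0001 0.0001]
[{"dp": [-29.1, -33.0, 1.1], "spin": -0.066}, {"dp": [-26.9, -34.9, 1.1], "spin": -0.066}, {"dp": [-24.5, -36.6, 1.1], "spin": -0.066}, {"dp": [-22.0, -38.1, 1.1], "spin": -0.066}, {"dp": [-19.5, -39.5, 1.1], "spin": -0.066}]
{'vertical_fov': 60.802185156056964, 'cx': 316.992977250107, 'cy': 204.562758081622, 'k1': -0.055576547302668707, 'T_tool_cam': array([[ 1.10929431e-03, -9.58095530e-01, -2.86446724e-01,
         7.27523784e-02],
       [ 9.99999222e-01,  1.22603508e-03, -2.28193497e-04,
         1.36620900e-03],
       [ 5.69824901e-04, -2.86446248e-01,  9.58096145e-01,
         3.00074512e-02],
       [ 0.00000000e+00,  0.00000000e+00,  0.00000000e+00,
         1.00000000e+00]])}
```

```bash
sed -i 's|dy=(np.radians(yawdeg)-yaw+np.pi/2)%np.pi-np.pi/2|dy=(np.radians(yawdeg)-yaw+np.pi)%(2*np.pi)-np.pi|' plan.py
python3 plan.py 0.577 -0.365 0.38 -24 45 5
```

```text
t 1.15 pos [0.223  0.5839 0.4047] yaw 69.1 n 23 tilt [0.0001 0.0001]
[{"dp": [-29.1, -33.0, 1.1], "spin": 0.071}, {"dp": [-31.4, -30.9, 1.1], "spin": 0.071}, {"dp": [-33.5, -28.6, 1.1], "spin": 0.071}, {"dp": [-35.4, -26.2, 1.1], "spin": 0.071}, {"dp": [-37.2, -23.6, 1.1], "spin": 0.071}]
```

Request:
{"fn": "arm_command", "kwargs": {"plan": [{"dp": [-29,-33,1],"spin": 0.071},{"dp": [-31,-31,1],"spin": 0.071},{"dp": [-33,-29,1],"spin": 0.071},{"dp": [-35,-26,1],"spin": 0.071},{"dp": [-37,-24,1],"spin": 0.071}], "grip": -1}}

```text
clock: 1.65
position: [0.2986, 0.376, 0.3998]
ee_rot: [0.354, 0.935, 0.0, -0.0]
ft_force: [1.8, 0.0, 0.2]
grip_width: 1.003
grasp_force: 0.0
```

```bash
python3 plan.py 0.577 -0.365 0.38 -24 45 5; python3 -c "
from h import *
print(manip.get_obs()['joint_pos'])"
```

```text
t 1.65 pos [0.2986 0.376  0.3998] yaw 48.59 n 18 tilt [0.0002 0.0007]
[{"dp": [-38.8, -20.6, 1.1], "spin": 0.07}, {"dp": [-40.2, -17.9, 1.1], "spin": 0.07}, {"dp": [-41.3, -15.0, 1.1], "spin": 0.07}, {"dp": [-42.3, -12.0, 1.1], "spin": 0.07}, {"dp": [-43.0, -9.0, 1.1], "spin": 0.07}]
[-1.05439627e+00  1.37278362e-02  6.01311409e-02  1.84091463e+00
 -1.06224504e-03  1.28627445e+00 -1.45885655e-01]
```

Request:
{"fn": "arm_command", "kwargs": {"plan": [{"dp": [-39,-19,1],"spin": 0.07},{"dp": [-41,-15,1],"spin": 0.07},{"dp": [-42,-12,1],"spin": 0.07},{"dp": [-43,-8,1],"spin": 0.07},{"dp": [-43,-5,1],"spin": 0.07}]}}

```text
clock: 2.15
position: [0.3903, 0.1785, 0.395]
ee_rot: [0.511, 0.86, 0.001, 0.0]
ft_force: [1.0, 0.0, 0.3]
grip_width: 1.001
grasp_force: 0.0
```

```bash
python3 plan.py 0.577 -0.365 0.38 -24 45 5; python3 -c "
from h import *
print(manip.get_obs()['joint_pos'])"
```

```text
t 2.15 pos [0.3903 0.1785 0.395 ] yaw 28.54 n 13 tilt [0.0007 0.0009]
[{"dp": [-43.6, -7.4, 1.1], "spin": 0.071}, {"dp": [-44.0, -4.3, 1.1], "spin": 0.071}, {"dp": [-44.2, -1.2, 1.1], "spin": 0.071}, {"dp": [-44.2, 2.0, 1.1], "spin": 0.071}, {"dp": [-43.9, 5.1, 1.1], "spin": 0.071}]
[-0.8338781  -0.11756885  0.27906383  1.96997917  0.03325618  1.28375122
 -0.0679518 ]
```

Request:
{"fn": "arm_command", "kwargs": {"plan": [{"dp": [-44,-7,1],"spin": 0.071},{"dp": [-44,-4,1],"spin": 0.071},{"dp": [-44,-1,1],"spin": 0.071},{"dp": [-44,2,1],"spin": 0.071},{"dp": [-44,5,1],"spin": 0.071}]}}

```text
clock: 2.65
position: [0.463, -0.0302, 0.39]
ee_rot: [0.655, 0.756, 0.001, 0.0]
ft_force: [0.5, -0.1, 0.1]
grip_width: 1.0
grasp_force: 0.0
```

```bash
python3 plan.py 0.55 -0.355 0.36 -24 45 5; python3 -c "
from h import *
print(manip.get_obs()['joint_pos'])"
```

```text
t 2.65 pos [ 0.463  -0.0302  0.39  ] yaw 8.21 n 8 tilt [0.001  0.0006]
[{"dp": [-41.7, 5.0, 3.7], "spin": 0.07}, {"dp": [-41.3, 7.9, 3.7], "spin": 0.07}, {"dp": [-40.6, 10.8, 3.7], "spin": 0.07}, {"dp": [-39.8, 13.6, 3.7], "spin": 0.07}, {"dp": [-38.7, 16.3, 3.7], "spin": 0.07}]
[-0.6018091  -0.04793752  0.55969743  1.91395576  0.02611038  1.2673275
  0.09287178]
```

Request:
{"fn": "arm_command", "kwargs": {"plan": [{"dp": [-42,5,4],"spin": 0.07},{"dp": [-41,8,4],"spin": 0.07},{"dp": [-41,11,4],"spin": 0.07},{"dp": [-40,14,4],"spin": 0.07},{"dp": [-39,16,4],"spin": 0.07}]}}

```text
clock: 3.15
position: [0.5187, -0.2335, 0.3698]
ee_rot: [0.776, 0.631, 0.0, 0.0]
ft_force: [1.5, 0.7, -0.2]
grip_width: 1.002
grasp_force: 0.0
```

```bash
python3 plan.py 0.577 -0.365 0.36 -24 45 5; python3 -c "
from h import *
print(manip.get_obs()['joint_pos'])"
```

```text
t 3.15 pos [ 0.5187 -0.2335  0.3698] yaw -11.81 n 4 tilt [ 0.001 -0.   ]
[{"dp": [-29.2, 21.0, 2.5], "spin": 0.053}, {"dp": [-28.0, 22.5, 2.5], "spin": 0.053}, {"dp": [-26.8, 24.0, 2.5], "spin": 0.053}, {"dp": [-25.5, 25.4, 2.5], "spin": 0.053}]
[-0.31315898  0.27949831  0.78388102  1.69741406 -0.20719446  1.24929821
  0.31104509]
```

Request:
{"fn": "arm_command", "kwargs": {"plan": [{"dp": [-29,21,3],"spin": 0.053},{"dp": [-28,22,3],"spin": 0.053},{"dp": [-27,24,2],"spin": 0.053},{"dp": [-25,25,2],"spin": 0.053},{"dp": [0,0,0],"spin": 0}]}}

```text
clock: 3.65
position: [0.576, -0.3663, 0.3581]
ee_rot: [0.839, 0.544, -0.002, 0.0]
ft_force: [-1.0, 0.3, 0.5]
grip_width: 0.996
grasp_force: 0.0
```

```bash
cat > vi.py <<'E'
from h import *
import sys
im,c=cam('wrist'); hsv=cv2.cvtColor(im,cv2.COLOR_BGR2HSV)
o=manip.get_obs(); print(o['position'],o['joint_pos'])
for d in finder.find_in('wrist','v_centre')[:4]: print(np.round(d['position'],4),d['score'],np.round(proj(c,d['position'])))
np.save('c.npy',c,allow_pickle=True); cv2.imwrite(sys.argv[1],im)
E
python3 vi.py pics/w1.png
```

```text
[ 0.57595393 -0.36458315  0.35855038] [-0.02974881  0.58580086  0.79156123  1.38799787 -0.4137771   1.33887637
  0.35324607]
[ 0.6866 -0.3714  0.0272] 0.96 [434. 142.]
[ 0.5752 -0.3617  0.0346] 0.8 [314. 184.]
[ 0.4477 -0.3402  0.03  ] 0.8 [180. 217.]
```

View pics/w1.png

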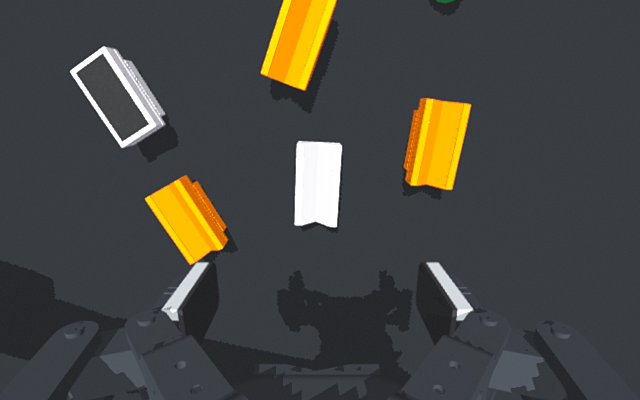

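Run:
```python
from h import *
c=np.load('c.npy',allow_pickle=True).item(); im=cv2.imread('pics/w1.png')
m=((im.min(2)>150)).astype(np.uint8); N,l,s,ce=cv2.connectedComponentsWithStats(m); i=l[190,310]; m=(l==i).astype(np.uint8)
cs=max(cv2.findContours(m,0,1)[0],key=len); P=np.array([ray(c,p[0],0.036)[:2] for p in cs])*1000
print(s[i],ce[i]); r=cv2.minAreaRect(P.astype(np.float32)); print(r)
ap=cv2.approxPolyDP(cs,4,True)[:,0]; print(ap.tolist(),[np.round(ray(c,p,.036)[:2],4).tolist() for p in ap])
```

```text
[ 294  141   48   87 3653] [317.06734191 182.51190802]
((577.1154174804688, -363.116455078125), (76.61751556396484, 38.74628448486328), 63.36038589477539)
[[298, 141], [294, 224], [317, 221], [334, 227], [341, 145]] [[0.5782, -0.3212], [0.5433, -0.3876], [0.5636, -0.3935], [0.5754, -0.4051], [0.6102, -0.3392]]
```

```bash
python3 plan.py 0.577 -0.3635 0.191 -27.5 45 5
```

```text
t 3.75 pos [ 0.5761 -0.3632  0.359 ] yaw -23.88 n 4 tilt [-0.0013 -0.0002]
[{"dp": [0.1, 0.3, 42.0], "spin": 0.016}, {"dp": [0.1, 0.3, 42.0], "spin": 0.016}, {"dp": [0.1, 0.3, 42.0], "spin": 0.016}, {"dp": [0.1, 0.3, 42.0], "spin": 0.016}]
```

Request:
{"fn": "arm_command", "kwargs": {"plan": [{"dp": [0,0,40],"spin": 0.016},{"dp": [0,1,40],"spin": 0.016},{"dp": [0,0,40],"spin": 0.016},{"dp": [0,0,28],"spin": 0.016},{"dp": [0,0,0],"spin": 0}], "grip": -0.4, "newtons": 60}}

```text
clock: 4.25
position: [0.5765, -0.3604, 0.208]
ee_rot: [0.854, 0.52, -0.001, -0.003]
ft_force: [-0.9, 0.7, 0.9]
grip_width: 0.704
grasp_force: 0.0
```

```bash
python3 vi.py pics/w2.png;python3 plan.py 0.577 -0.3635 0.191 -27.5 45 5
```

```text
[ 0.57712074 -0.36145154  0.21095113] [-0.00279116  0.72285951  0.72278841  1.52025108 -0.5143177   1.0982205
  0.35665177]
[ 0.461  -0.3231  0.0287] 0.97 [ 88. 296.]
[ 0.5978 -0.2623  0.0268] 0.88 [256.  47.]
[ 0.5794 -0.3586  0.0321] 0.74 [323. 261.]
t 4.35 pos [ 0.5776 -0.3623  0.2129] yaw -27.4 n 1 tilt [0.0007 0.0001]
[{"dp": [-1.3, 0.0, 21.9], "spin": 0.002}]
```

View pics/w2.png

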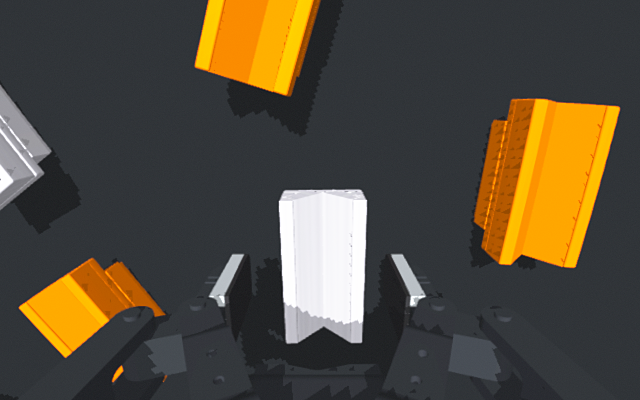

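```bash
python3 - <<'E'
from h import *
c=np.load('c.npy',allow_pickle=True).item(); im=cv2.imread('pics/w2.png')
P=np.array([ray(c,p,0.036) for p in [(280,199),(366,199),(286,343),(362,343)]])[:,:2]
print(P,P.mean(0), np.linalg.norm(P[0]-P[1]),np.linalg.norm(P[0]-P[2]), np.degrees(np.arctan2(*(P[0]-P[2])[::-1])),np.degrees(np.arctan2(*(P[1]-P[3])[::-1])))
E
python3 plan.py 0.5765 -0.364 0.191 -27.5 45 5
```

```text
[[ 0.57720897 -0.32197808]
 [ 0.61033813 -0.3390256 ]
 [ 0.543264   -0.38874885]
 [ 0.5771394  -0.40608255]] [ 0.57698762 -0.36395877] 0.03725800926983668 0.07490391399161221 63.05210166633582 63.660793096876006
t 4.35 pos [ 0.5776 -0.3623  0.2129] yaw -27.4 n 1 tilt [0.0007 0.0001]
[{"dp": [-2.0, -0.2, 21.9], "spin": 0.002}]
```

Request:
{"fn": "arm_command", "kwargs": {"plan": [{"dp": [-1.5,0,11],"spin": -0.01},{"dp": [0,0,10],"spin": 0},{"dp": [0,0,0],"spin": 0},{"dp": [0,0,0],"spin": 0}]}}

```text
clock: 4.75
position: [0.5765, -0.3644, 0.1908]
ee_rot: [0.852, 0.523, 0.0, -0.0]
ft_force: [-0.1, 0.1, -0.3]
grip_width: 0.701
grasp_force: 0.0
```

Request:
{"fn": "arm_command", "kwargs": {"plan": [{"dp": [0,0,0],"spin": 0},{"dp": [0,0,0],"spin": 0},{"dp": [0,0,0],"spin": 0},{"dp": [0,0,0],"spin": 0}], "grip": 1, "newtons": 60}}

```text
clock: 5.15
position: [0.5767, -0.3646, 0.1914]
ee_rot: [0.852, 0.523, 0.0, 0.0]
ft_force: [-0.6, 0.6, 5.4]
grip_width: 0.429
grasp_force: 61.8
```

Request:
{"fn": "arm_command", "kwargs": {"plan": [{"dp": [0,0,-20],"spin": 0},{"dp": [0,0,-40],"spin": 0},{"dp": [0,0,-40],"spin": 0},{"dp": [0,0,-30],"spin": 0},{"dp": [15,0,-10],"spin": -0.02}]}}

```text
clock: 5.65
position: [0.5822, -0.3532, 0.334]
ee_rot: [0.848, 0.53, 0.0, 0.002]
ft_force: [0.1, -1.0, -2.1]
grip_width: 0.427
grasp_force: 61.1
```

```bash
python3 plan.py 0.538 -0.079 0.335 -15.7 42 5
```

```text
t 5.65 pos [ 0.5822 -0.3532  0.334 ] yaw -25.97 n 7 tilt [ 0.003  -0.0031]
[{"dp": [32.5, -22.8, -0.3], "spin": -0.026}, {"dp": [33.0, -22.0, -0.3], "spin": -0.026}, {"dp": [33.6, -21.1, -0.3], "spin": -0.026}, {"dp": [34.1, -20.3, -0.3], "spin": -0.026}, {"dp": [34.6, -19.4, -0.3], "spin": -0.026}]
```

Request:
{"fn": "arm_command", "kwargs": {"plan": [{"dp": [32,-23,0],"spin": -0.026},{"dp": [33,-22,0],"spin": -0.026},{"dp": [34,-21,0],"spin": -0.026},{"dp": [34,-20,0],"spin": -0.026},{"dp": [35,-19,0],"spin": -0.026}]}}

```text
clock: 6.15
position: [0.5511, -0.152, 0.329]
ee_rot: [0.81, 0.587, -0.001, -0.001]
ft_force: [0.4, -0.2, -2.1]
grip_width: 0.429
grasp_force: 61.2
```

```bash
python3 plan.py 0.538 -0.079 0.335 -15.7 42 5
```

```text
t 6.15 pos [ 0.5511 -0.152   0.329 ] yaw -18.12 n 2 tilt [-0.002   0.0007]
[{"dp": [32.6, -17.6, -3.0], "spin": -0.021}, {"dp": [33.0, -16.9, -3.0], "spin": -0.021}]
```

Request:
{"fn": "arm_command", "kwargs": {"plan": [{"dp": [31,-17,0],"spin": -0.021},{"dp": [31,-16,0],"spin": -0.021},{"dp": [0,0,0],"spin": 0},{"dp": [0,0,0],"spin": 0}]}}

```text
clock: 6.55
position: [0.5388, -0.0841, 0.3296]
ee_rot: [0.797, 0.604, -0.0, -0.001]
ft_force: [0.1, -0.2, -2.5]
grip_width: 0.426
grasp_force: 61.3
```

```bash
python3 vi.py pics/w3.png
python3 - <<'E'
from h import *
c=np.load('c.npy',allow_pickle=True).item()
for t in ['pocket','cursor_mark','stop_pointer','stop_grip']:
  for d in finder.find_in('wrist',t)[:2]: print(t,np.round(d['position'],4),d['score'],np.round(proj(c,d['position'])))
E
```

```text
[ 0.5388463  -0.08557236  0.32990209] [-0.60067455  0.26029801  0.78372513  1.80400719 -0.19920578  1.15949669
 -0.02999775]
[ 0.6169 -0.2146  0.0175] 0.93 [433. 299.]
[ 0.5381 -0.0792  0.1691] 0.67 [312. 273.]
pocket [ 0.5871 -0.0101  0.0397] 0.62 [354.  89.]
cursor_mark [ 0.7447 -0.2474  0.0152] 0.68 [564. 293.]
stop_pointer [ 0.5366 -0.0762  0.1701] 0.58 [306. 269.]
```

View pics/w3.png

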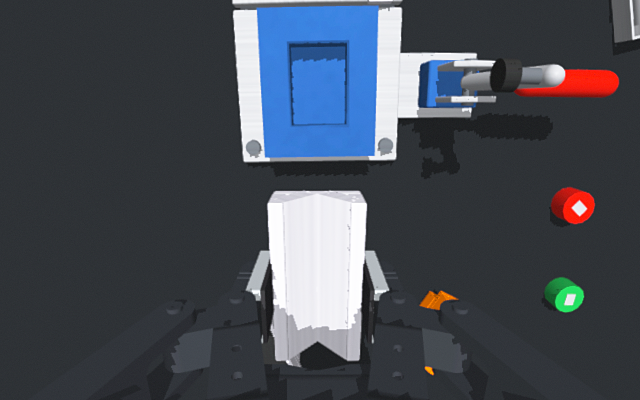

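Run:
```python
from h import *
c=np.load('c.npy',allow_pickle=True).item(); im=cv2.imread('pics/w3.png')
hsv=cv2.cvtColor(im,cv2.COLOR_BGR2HSV); m=((hsv[...,0]>95)&(hsv[...,0]<130)&(hsv[...,1]>120)).astype(np.uint8); m[:,400:]=0; m[:5]=0
ap=cv2.approxPolyDP(cv2.convexHull(cv2.findNonZero(m)),5,True)[:,0]; print('bed',ap.tolist())
def q(P,z):
    P=np.array([ray(c,p,z)[:2] for p in P]); d=(P[0]-P[3])+(P[1]-P[2]); e=(P[1]-P[0])+(P[2]-P[3])
    print('mean',np.round(P.mean(0),4),'yaw y',np.degrees(np.arctan2(d[1],d[0])),'x',np.degrees(np.arctan2(e[1],e[0])),'len',np.linalg.norm(P[0]-P[3]),np.linalg.norm(P[1]-P[2]),'w',np.linalg.norm(P[0]-P[1]),np.linalg.norm(P[3]-P[2]))
q([(288,42),(346,43),(347.5,125),(290,125.5)],.04)
q([(257.5,6.5),(378,6.5),(382,157),(264,157)],.04)
q([(268,204),(366,204),(361,362),(275,362)],.1745)
big=cv2.resize(im[0:165,220:410],None,fx=3.6,fy=3.6,interpolation=cv2.INTER_CUBIC); cv2.imwrite('pics/w3c.png',big)
```

```text
bed [[377, 5], [373, 155], [265, 156], [256, 8]]
mean [ 0.5628 -0.0006] yaw y 75.64666060918032 x -15.848301620287883 len 0.0579188340425715 0.05691671669139778 w 0.0408477586619505 0.04287885215008474
mean [ 0.5646 -0.0012] yaw y 76.58995530899256 x -15.638437412393095 len 0.10466594145939766 0.10486786019291817 w 0.08311744220002787 0.09030090159727287
mean [ 0.5392 -0.0844] yaw y 74.7020505191268 x -15.587393228738868 len 0.0744862273066283 0.07445738826811625 w 0.03758314398176449 0.038846485154452666
```

View pics/w3c.png

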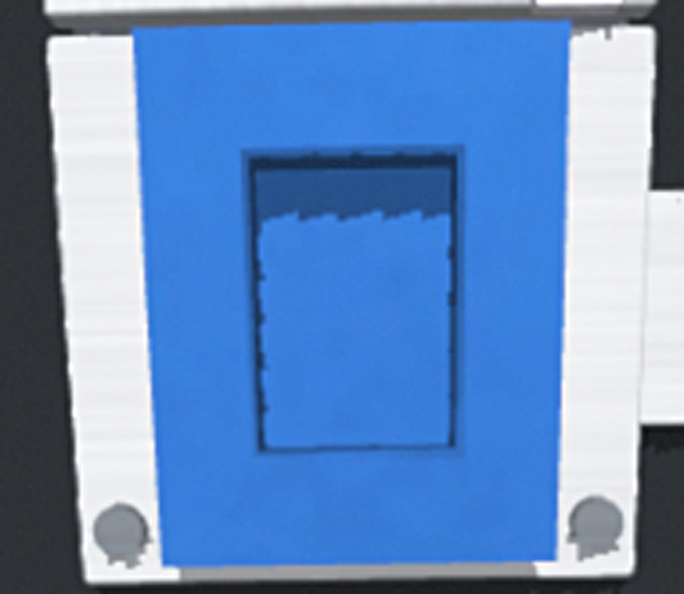

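```bash
python3 - <<'E'
from h import *
c=np.load('c.npy',allow_pickle=True).item()
def q(P,z):
    P=np.array([ray(c,p,z)[:2] for p in np.array(P)/3.6+[220,0]-0.36]); d=(P[0]-P[3])+(P[1]-P[2]); e=(P[1]-P[0])+(P[2]-P[3])
    print('mean',np.round(P.mean(0),4),'yaw y',np.degrees(np.arctan2(d[1],d[0])),'x',np.degrees(np.arctan2(e[1],e[0])),'len',np.linalg.norm(P[0]-P[3]),np.linalg.norm(P[1]-P[2]),'w',np.linalg.norm(P[0]-P[1]),np.linalg.norm(P[3]-P[2]))
q([(242,148),(464,145),(460,453),(258,453)],.04)
q([(253,158),(457,155),(452,448),(264,448)],.0385)
q([(133,28),(571,20),(556,560),(162,566)],.04)
E
python3 plan.py 0.563 -0.001 0.262 -14.7 40 5
```

```text
mean [ 5.635e-01 -1.000e-04] yaw y 75.59640144187642 x -15.275169438894627 len 0.058762590537497376 0.05925679387947806 w 0.04336972821895209 0.041848147489227286
mean [ 5.635e-01 -5.000e-04] yaw y 75.04520887863238 x -15.241983883733845 len 0.056206968938228664 0.05673299017900415 w 0.04015162447009399 0.03913008034218189
mean [ 5.633e-01 -4.000e-04] yaw y 75.19179208046718 x -14.725392616261045 len 0.1039954396674705 0.10406260311236326 w 0.08392675454694763 0.08367731299880073
t 6.85 pos [ 0.5389 -0.087   0.3305] yaw -16.02 n 3 tilt [-0.0003 -0.0004]
[{"dp": [29.8, -0.2, 22.8], "spin": -0.008}, {"dp": [29.8, 0.0, 22.8], "spin": -0.008}, {"dp": [29.8, 0.3, 22.8], "spin": -0.008}]
```

Request:
{"fn": "arm_command", "kwargs": {"plan": [{"dp": [29,0,5],"spin": -0.004},{"dp": [29,0,15],"spin": -0.004},{"dp": [28,0,20],"spin": -0.002},{"dp": [3,0,15],"spin": 0},{"dp": [0,0,0],"spin": 0}]}}

```text
clock: 7.35
position: [0.5624, -0.0, 0.2736]
ee_rot: [0.795, 0.607, -0.002, -0.001]
ft_force: [0.1, -0.8, -2.3]
grip_width: 0.425
grasp_force: 61.1
```

Request:
{"fn": "arm_command", "kwargs": {"plan": [{"dp": [0,0,10],"spin": 0},{"dp": [0,0,10],"spin": 0},{"dp": [0,0,7],"spin": 0},{"dp": [0,0,0],"spin": 0},{"dp": [0,0,0],"spin": 0}]}}

```text
clock: 7.85
position: [0.5631, -0.0008, 0.2488]
ee_rot: [0.795, 0.606, 0.0, 0.0]
ft_force: [-0.2, 0.5, -2.3]
grip_width: 0.429
grasp_force: 61.3
```

```bash
python3 plan.py 0.563 -0.0005 0.238 -15.5 40 5
```

```text
t 7.85 pos [ 0.5631 -0.0008  0.2488] yaw -15.39 n 1 tilt [ 0. -0.]
[{"dp": [0.2, -0.1, 10.8], "spin": 0.002}]
```

Request:
{"fn": "arm_command", "kwargs": {"plan": [{"dp": [0,0,7],"spin": 0},{"dp": [0,0,6],"spin": 0},{"dp": [0,0,5],"spin": 0},{"dp": [0,0,4],"spin": 0},{"dp": [0,0,0],"spin": 0}]}}

```text
clock: 8.35
position: [0.5628, -0.0004, 0.226]
ee_rot: [0.795, 0.606, -0.0, -0.0]
ft_force: [-0.1, -0.2, -1.7]
grip_width: 0.43
grasp_force: 61.3
```

Request:
{"fn": "arm_command", "kwargs": {"plan": [{"dp": [0,0,4],"spin": 0},{"dp": [0,0,4],"spin": 0},{"dp": [0,0,2],"spin": 0},{"dp": [0,0,0],"spin": 0},{"dp": [0,0,0],"spin": 0}]}}

```text
clock: 8.85
position: [0.5631, -0.0004, 0.2167]
ee_rot: [0.795, 0.606, 0.0, 0.0]
ft_force: [-0.5, -0.4, -2.2]
grip_width: 0.431
grasp_force: 61.3
```

Request:
{"fn": "arm_command", "kwargs": {"plan": [{"dp": [0,0,1],"spin": 0},{"dp": [0,0,1],"spin": 0},{"dp": [0,0,1],"spin": 0},{"dp": [0,0,0],"spin": 0},{"dp": [0,0,0],"spin": 0}]}}

```text
clock: 9.35
position: [0.5632, -0.0006, 0.2152]
ee_rot: [0.795, 0.606, 0.0, -0.0]
ft_force: [-8.5, 1.3, 18.6]
grip_width: 0.433
grasp_force: 63.7
```

Request:
{"fn": "arm_command", "kwargs": {"plan": [{"dp": [0,0,0],"spin": 0},{"dp": [0,0,0],"spin": 0},{"dp": [0,0,0],"spin": 0},{"dp": [0,0,0],"spin": 0}], "grip": -0.4}}

```text
clock: 9.75
position: [0.5631, -0.0004, 0.2136]
ee_rot: [0.795, 0.606, 0.0, -0.0]
ft_force: [-0.3, -0.4, 0.2]
grip_width: 0.697
grasp_force: 0.0
```

Request:
{"fn": "arm_command", "kwargs": {"plan": [{"dp": [0,0,-15],"spin": 0},{"dp": [0,0,-35],"spin": 0},{"dp": [0,0,-40],"spin": 0},{"dp": [0,0,-20],"spin": 0},{"dp": [0,0,0],"spin": 0}]}}

```text
clock: 10.25
position: [0.564, -0.0009, 0.3278]
ee_rot: [0.795, 0.606, 0.003, 0.001]
ft_force: [0.3, -0.8, 0.5]
grip_width: 0.701
grasp_force: 0.0
```

Run:
```python
from h import *
im,c=cam('wrist'); print(manip.get_obs()['position'],manip.get_obs()['clock']); np.save('c.npy',c,allow_pickle=True); cv2.imwrite('pics/w4.png',im)
for t in ['pocket','cursor_mark','stop_pointer','stop_grip']:
  for d in finder.find_in('wrist',t)[:2]: print(t,np.round(d['position'],4),d['score'],np.round(proj(c,d['position'])))
```

```text
[ 0.56345283 -0.00061968  0.32583039] 10.3
pocket [0.5988 0.0453 0.0114] 0.77 [340. 130.]
cursor_mark [0.6323 0.0675 0.0242] 0.71 [377.  91.]
cursor_mark [0.5974 0.0466 0.0138] 0.23 [339. 129.]
```

View pics/w4.png

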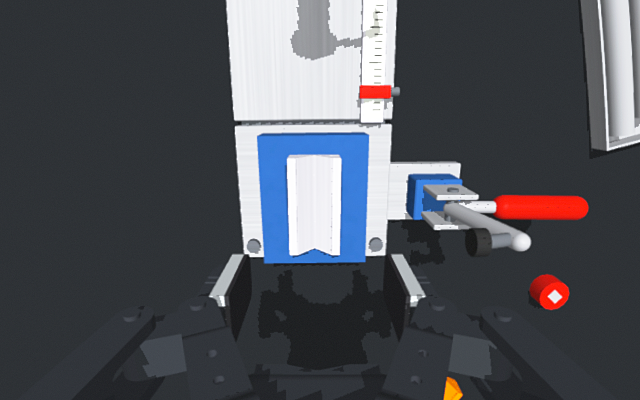

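```bash
python3 - <<'E'
from h import *
c=np.load('c.npy',allow_pickle=True).item()
P=np.array([ray(c,p,.06)[:2] for p in [(287,156),(340,156),(340,254.5),(290,254.5)]]); print(P.mean(0),np.linalg.norm(P[0]-P[3]),np.linalg.norm(P[1]-P[2]))
print('cursor',ray(c,(375.5,91.5),.024))
E
python3 plan.py 0.59 0.098 0.325 -15 40 5
```

```text
[0.56423063 0.00076183] 0.07515728681522901 0.07521899586351932
cursor [0.63144114 0.06753258 0.024     ]
t 10.5 pos [ 5.627e-01 -4.000e-04  3.229e-01] yaw -15.35 n 3 tilt [-0.0015 -0.0003]
[{"dp": [34.0, 0.1, -0.7], "spin": -0.002}, {"dp": [34.0, 0.2, -0.7], "spin": -0.002}, {"dp": [34.0, 0.2, -0.7], "spin": -0.002}]
```

Request:
{"fn": "arm_command", "kwargs": {"plan": [{"dp": [34,0,0],"spin": -0.002},{"dp": [34,0,0],"spin": -0.002},{"dp": [34,0,0],"spin": 0},{"dp": [0,0,0],"spin": 0},{"dp": [0,0,0],"spin": 0}]}}

```text
clock: 11.0
position: [0.5897, 0.0985, 0.3226]
ee_rot: [0.794, 0.608, -0.001, -0.0]
ft_force: [-0.1, -0.6, -0.0]
grip_width: 0.699
grasp_force: 0.0
```

Run:
```python
from h import *
im,c=cam('wrist'); print(manip.get_obs()['position'],manip.get_obs()['clock']); np.save('c.npy',c,allow_pickle=True); cv2.imwrite('pics/w5.png',im)
for t in ['cursor_mark','stop_pointer','stop_grip']:
  for d in finder.find_in('wrist',t)[:2]: print(t,np.round(d['position'],4),d['score'],np.round(proj(c,d['position'])))
cv2.imwrite('pics/w5c.png',cv2.resize(im[:260,200:500],None,fx=2.3,fy=2.3,interpolation=cv2.INTER_CUBIC))
```

```text
[0.58966303 0.09720769 0.32297215] 11.05
stop_pointer [0.6032 0.1548 0.0706] 0.58 [315. 129.]
stop_pointer [0.6007 0.1275 0.0126] 0.42 [321. 157.]
```

View pics/w5c.png

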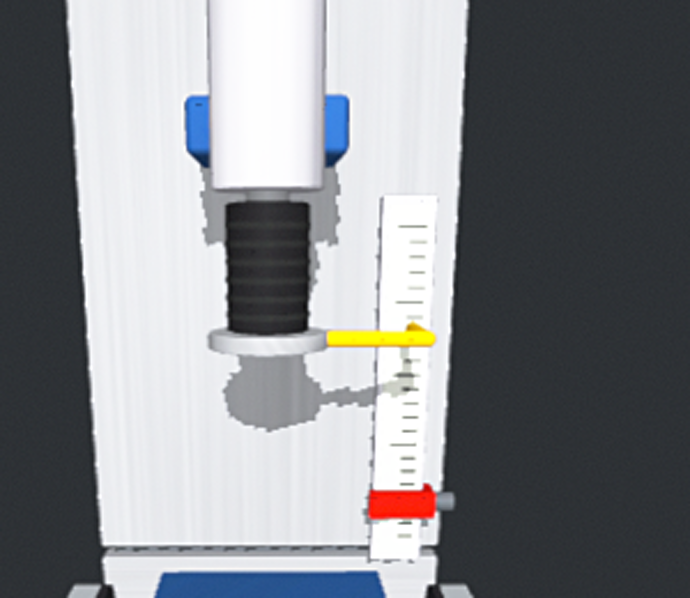

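Run:
```python
from h import *
c=np.load('c.npy',allow_pickle=True).item()
a=np.radians(-15.0); O=np.array([.5634,-.0004]); ex=np.array([np.cos(a),np.sin(a)]); ey=np.array([-np.sin(a),np.cos(a)])
def v(p,z,n):
    w=ray(c,np.array(p)/2.3+[200,0]-.28,z)[:2]; print(n,z,'vise',np.round([(w-O)@ex,(w-O)@ey],4),'world',np.round(w,4))
for n,p,z in [('grip mid',(268,267),.071),('grip top end',(268,203),.071),('grip bot end',(268,332),.071),('L',(226,267),.06),('R',(309,267),.06),('disc near top',(268,337),.077),('tube end',(268,187),.076),('arm end',(434,339),.06),('arm end',(434,339),.05),('arm',(360,338),.06),('tip',(412,326),.024),('tip',(412,326),.03),('cursor',(401,503),.022),('cursor',(401,503),.026),('cur top',(401,490),.022),('cur bot',(401,517),.022)]: v(p,z,n)
for n,uv in [('top',(314.52,186.65)),('scene',(350.08,219.17))]:
    im,cc=cam(n)
    for z in (.016,.022,.028):
        w=ray(cc,uv,z)[:2]; print(n,z,np.round([(w-O)@ex,(w-O)@ey],4))
```

```text
grip mid 0.071 vise [-0.0006  0.1683] world [0.6063 0.1624]
grip top end 0.071 vise [-0.0006  0.1852] world [0.6107 0.1786]
grip bot end 0.071 vise [-0.0007  0.1506] world [0.6017 0.1452]
L 0.06 vise [-0.0128  0.1679] world [0.5945 0.1651]
R 0.06 vise [0.0111 0.1679] world [0.6176 0.1589]
disc near top 0.077 vise [-0.0006  0.1499] world [0.6016 0.1446]
tube end 0.076 vise [-0.0006  0.189 ] world [0.6117 0.1823]
arm end 0.06 vise [0.0484 0.1473] world [0.6483 0.1294]
arm end 0.05 vise [0.0505 0.1461] world [0.65   0.1276]
arm 0.06 vise [0.0265 0.1475] world [0.6272 0.1353]
tip 0.024 vise [0.0481 0.1472] world [0.648  0.1293]
tip 0.03 vise [0.047  0.1478] world [0.6471 0.1302]
cursor 0.022 vise [0.0477 0.0829] world [0.631  0.0673]
cursor 0.026 vise [0.047  0.0843] world [0.6306 0.0688]
cur top 0.022 vise [0.0475 0.0879] world [0.632  0.0722]
cur bot 0.022 vise [0.048  0.0774] world [0.6298 0.062 ]
top 0.016 [0.0481 0.0818]
top 0.022 [0.0469 0.0816]
top 0.028 [0.0458 0.0813]
scene 0.016 [0.0448 0.0866]
scene 0.022 [0.0492 0.0821]
scene 0.028 [0.0535 0.0777]
```

```bash
python3 plan.py 0.6062 0.162 0.26 -15 40 5
```

```text
t 11.3 pos [0.5898 0.097  0.3237] yaw -15.21 n 3 tilt [0.     0.0001]
[{"dp": [22.4, -0.4, 21.3], "spin": -0.001}, {"dp": [22.4, -0.4, 21.3], "spin": -0.001}, {"dp": [22.4, -0.4, 21.3], "spin": -0.001}]
```

Request:
{"fn": "arm_command", "kwargs": {"plan": [{"dp": [23,0,10],"spin": -0.001},{"dp": [22,-0.5,20],"spin": -0.001},{"dp": [22,-0.5,20],"spin": -0.001},{"dp": [0,0,14],"spin": 0},{"dp": [0,0,0],"spin": 0}], "grip": -0.2}}

```text
clock: 11.8
position: [0.6056, 0.1626, 0.2576]
ee_rot: [0.793, 0.609, -0.002, -0.0]
ft_force: [-1.0, -1.5, 0.7]
grip_width: 0.601
grasp_force: 0.0
```

Request:
{"fn": "arm_command", "kwargs": {"plan": [{"dp": [0,0,10],"spin": 0},{"dp": [0,0,10],"spin": 0},{"dp": [0,0,0],"spin": 0},{"dp": [0,0,0],"spin": 0}]}}

```text
clock: 12.2
position: [0.6064, 0.1625, 0.2398]
ee_rot: [0.793, 0.609, -0.0, 0.0]
ft_force: [0.9, -0.3, -0.1]
grip_width: 0.602
grasp_force: 0.0
```

```bash
python3 plan.py 0.6062 0.162 0.214 -15 40 5; python3 -c "
from h import *
im,c=cam('wrist'); cv2.imwrite('pics/w6.png',im)"
```

```text
t 12.2 pos [0.6064 0.1625 0.2398] yaw -14.99 n 1 tilt [-0. -0.]
[{"dp": [-0.5, -0.0, 25.8], "spin": 0.0}]
```

View pics/w6.png

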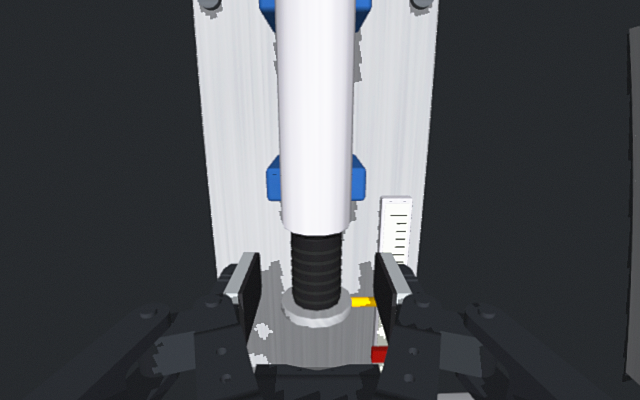

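Request:
{"fn": "arm_command", "kwargs": {"plan": [{"dp": [0.5,0,10],"spin": 0},{"dp": [0,0,10],"spin": 0},{"dp": [0,0,6],"spin": 0},{"dp": [0,0,0],"spin": 0},{"dp": [0,0,0],"spin": 0}]}}

```text
clock: 12.75
position: [0.6065, 0.1633, 0.2135]
ee_rot: [0.793, 0.609, -0.0, -0.0]
ft_force: [-0.7, 0.4, 0.7]
grip_width: 0.601
grasp_force: 0.0
```

Request:
{"fn": "arm_command", "kwargs": {"plan": [{"dp": [0,0,0],"spin": 0},{"dp": [0,0,0],"spin": 0},{"dp": [0,0,0],"spin": 0},{"dp": [0,0,0],"spin": 0}], "grip": 1, "newtons": 60}}

```text
clock: 13.15
position: [0.6063, 0.1635, 0.2143]
ee_rot: [0.793, 0.609, 0.0, -0.0]
ft_force: [-3.3, -1.1, 5.3]
grip_width: 0.261
grasp_force: 58.5
```

Request:
{"fn": "arm_command", "kwargs": {"plan": [{"dp": [-8,0,0],"spin": 0},{"dp": [-12,0,0],"spin": 0},{"dp": [-12,0,0],"spin": 0},{"dp": [-12,0,0],"spin": 0},{"dp": [-8,0,0],"spin": 0}]}}

```text
clock: 13.65
position: [0.5932, 0.1148, 0.2143]
ee_rot: [0.793, 0.61, 0.002, -0.001]
ft_force: [2.4, 10.0, -1.4]
grip_width: 0.262
grasp_force: 58.9
```

Request:
{"fn": "arm_command", "kwargs": {"plan": [{"dp": [-5,0,0],"spin": 0},{"dp": [-3,0,0],"spin": 0},{"dp": [0,0,0],"spin": 0},{"dp": [0,0,0],"spin": 0},{"dp": [0,0,0],"spin": 0}]}}

```text
clock: 14.15
position: [0.5914, 0.108, 0.2143]
ee_rot: [0.792, 0.61, 0.002, -0.001]
ft_force: [2.8, 8.5, 0.5]
grip_width: 0.262
grasp_force: 58.9
```

Run:
```python
from h import *
o=manip.get_obs(); O=np.array([.6063,.1635]); d=np.array(o['position'][:2])-O; a=np.radians(-15)
print(o['position'],'travel',-(d@[-np.sin(a),np.cos(a)]),'lat',d@[np.cos(a),np.sin(a)],o['ft_force'],o['grasp_force'])
A=[]
for n,(u,v) in [('wrist',(360,300)),('top',(315,187)),('scene',(350,215))]:
    im,c=cam(n); np.save(f'c_{n}.npy',c,allow_pickle=True)
    if n=='wrist': A.append(cv2.resize(im,(500,312)))
    else: A.append(cv2.resize(im[v-26:v+26,u-26:u+26],(285,285),interpolation=cv2.INTER_CUBIC))
out=np.zeros((600,600,3),np.uint8); out[:312,:500]=A[0]; out[313:598,:285]=A[1]; out[313:598,300:585]=A[2]; cv2.imwrite('pics/w7.png',out)
```

```text
[0.59137781 0.10800176 0.21433747] travel 0.057469332101589395 lat -4.973190621299996e-05 [2.80536078 8.52251232 0.53107905] 58.85501325130463
```

View pics/w7.png

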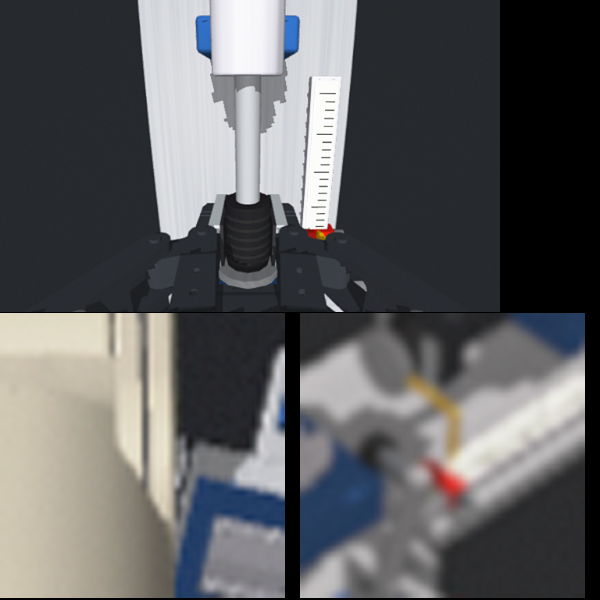

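Request:
{"fn": "arm_command", "kwargs": {"plan": [{"dp": [-3,0,0],"spin": 0},{"dp": [-2,0,0],"spin": 0},{"dp": [-1.5,0,0],"spin": 0},{"dp": [0,0,0],"spin": 0},{"dp": [0,0,0],"spin": 0}]}}

```text
clock: 14.8
position: [0.5898, 0.1019, 0.2144]
ee_rot: [0.792, 0.61, 0.002, -0.001]
ft_force: [2.9, 10.1, 0.0]
grip_width: 0.262
grasp_force: 58.9
```

Run:
```python
from h import *
o=manip.get_obs(); O=np.array([.6063,.1635]); d=np.array(o['position'][:2])-O; a=np.radians(-15)
print(o['position'],'travel',-(d@[-np.sin(a),np.cos(a)]),o['ft_force'],o['grasp_force'],o['clock'])
A=[]
for n,(u,v,w,h) in [('wrist',(400,300,50,40)),('scene',(350,215,25,20))]:
    im,c=cam(n); np.save(f'c_{n}.npy',c,allow_pickle=True)
    A.append(cv2.resize(im[v-h:v+h,u-w:u+w],(400,320),interpolation=cv2.INTER_CUBIC))
cv2.imwrite('pics/w8.png',np.hstack(A))
c=np.load('c_scene.npy',allow_pickle=True).item()
O=np.array([.5634,-.0004]);ex=np.array([np.cos(a),np.sin(a)]); ey=np.array([-np.sin(a),np.cos(a)])
for y in (.0785,.083,.0875):
    w=O+.047*ex+y*ey; print(y,(proj(c,[*w,.024])-[325,195])*8+[400,0])
```

```text
[0.58975194 0.10188023 0.21435453] travel 0.06380308073324242 [ 2.87908254 10.0709141   0.02746891] 58.88160467147827 14.8
0.0785 [588.11857023 190.64519891]
0.083 [598.15791641 184.19441576]
0.0875 [608.15130544 177.77283901]
```

View pics/w8.png

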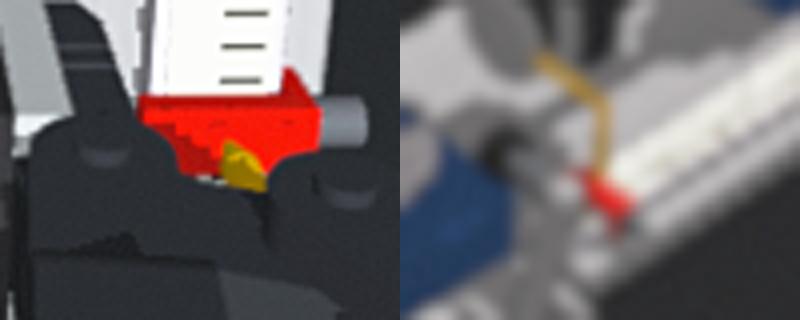

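Run:
```python
from h import *
c=np.load('c_wrist.npy',allow_pickle=True).item(); a=np.radians(-15)
O=np.array([.5634,-.0004]);ex=np.array([np.cos(a),np.sin(a)]); ey=np.array([-np.sin(a),np.cos(a)])
for n,p,z in [('red upper',(220,97),.023),('red upper',(220,108),.023),('red lower',(190,174),.023),('tip top edge',(232,143),.0245),('tip low',(245,160),.0245),('tick',(240,80),.0195),('tick',(242,47),.0195),('tick',(245,14),.0195),('redL',(140,110),.023),('redR',(320,110),.023)]:
    w=ray(c,np.array(p)/4+[350,260]-.375,z)[:2]-O; print(n,np.round([w@ex,w@ey],4))
```

```text
red upper [0.0466 0.0883]
red upper [0.0467 0.0867]
red lower [0.0435 0.0765]
tip top edge [0.0484 0.0822]
tip low [0.0504 0.0796]
tick [0.0502 0.089 ]
tick [0.05   0.0939]
tick [0.05   0.0989]
redL [0.036  0.0864]
redR [0.0604 0.0863]
```

Request:
{"fn": "arm_command", "kwargs": {"plan": [{"dp": [0,0,0],"spin": 0},{"dp": [0,0,0],"spin": 0},{"dp": [0,0,0],"spin": 0},{"dp": [0,0,0],"spin": 0},{"dp": [0,0,0],"spin": 0}]}}

```text
clock: 15.4
position: [0.5897, 0.1019, 0.2143]
ee_rot: [0.792, 0.61, 0.002, -0.001]
ft_force: [2.6, 10.4, -0.6]
grip_width: 0.263
grasp_force: 58.9
```

```bash
python3 -c "
from h import *
print(manip.get_obs()['position'],manip.hand_in())"
```

```text
the job is handed in; nothing more can be done
[0.58974533 0.10188254 0.21433783] None
```

The job is handed in at about 15 s of the 51 s allowed, and no verdict came back: by my measurements the V-insert is home in the pocket and released, and the arm is holding the stop drawn 64 mm with its pointer over the red cursor (my estimates range from 2 mm short to 0.5 mm past its middle, against the 5 mm limit).

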